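# Snap a shelf-end index frame shut

### The arm

A 7-joint arm with a two-finger parallel gripper is mounted at the origin on the work surface. World frame = base frame: x ahead of the robot, y to its left, z up, the work surface at z = 0. Lengths are in mm, angles in rad, forces in N, time in s.
With the tool pointing down it reaches from about 425 to 925 mm from the base axis. Payload 6.8 kg.
Tool frame: the origin (TCP) lies midway between the tips of the shut fingers; the grasp point (between the pads) lies 19 mm behind it; z points along the fingers, y is the line along which they close (so a half turn about z gives the same grasp; the last joint's range is limited). The gripper opens to 85 mm and grips with 20 to 120 N. Pads are 22 mm wide; open, the fingers measure 114 mm over their backs; the gripper's body (76 mm by 85 mm) begins 54 mm behind the grasp point. The pads swing forward as they close: fully open they stand 13 mm farther back than shut.
Start: joints at [-1.335, 0.477, 0.022, 1.555, -0.011, 1.109, -0.083], TCP at [227.517, 635.518, 231.308] pointing down, gripper open.
Joint ranges: [-2.96, 2.96], [-0.34, 2.1], [-1.41, 1.46], [0.24, 2.44], [-1.37, 4.51], [0.17, 1.92], [-2.96, 2.96]. Speed limits (rad/s): [2.39, 2.39, 3.14, 3.14, 3.14, 3.14, 3.14].

### API

Orientations are given as a unit quaternion [x, y, z, w].
In Python, from workcell import env gives the robot as it stands.
- The arm moves only by the tool play_rows, never from a script. Its argument "steps" is a list of rows, each an object with "translation": the shift along the tool's x, y, z normalised to -1 to 1, where 1 is 150 mm, a list of three; "rotation": the turn, a rotation vector about the tool's x, y, z normalised to -1 to 1, where 1 is 1.5 rad, a list of three; "gripper": the opening, from 0 (shut) to 1 (fully open). A call has 1 to 12 rows; each row shifts and turns the commanded pose from where the row before left it, along the tool's axes as they then stand; what a row does not reach is not made up. A row lasts 1/10 s, in which the tool goes at most 50 mm and 8.59 degrees, less where a joint would pass 70% of its speed; a pose out of reach is approached as far as the arm can. A call with a number of a shift or a turn outside -1 to 1 is refused whole. A call with a gripper value outside its range is refused whole. The fingers move at their own pace and stop on an object; "squeeze" is the grip in N (left out, the last holds). Time passes only in rows, so rows that do not move let the fingers close. It gives the time, the measured TCP pose, the force, the opening and the grip force at its end, in the units of the state.
- env.observe(): the state, without advancing time (a new reading comes with each control period).
- env.get_image(name): name is "side" or "top" or "wrist"; returns (picture, depth): 400x640x3 uint8, red, green, blue; 400x640 float32, mm along the optical axis (not along the pixel's ray), 0 where there is no reading.
- env.camera_params(name): a dict with "fx", "fy", "cx", "cy" (pixels), "k1" (the pictures are not rectified: a ray, as slopes to the right and down, at radius r is drawn at 1 + k1 r^2 times it, then the intrinsics apply), "origin" and "rotation" of the camera in the world. Camera axes: x right, y up, looking along -z (the intrinsics and any distortion apply to the point x, -y, -z); pixel columns grow to the right and rows downward; lengths in mm; the calibration is good to about 2 mm. A picture is of the moment at which its call begins: read the wrist's pose just before it. camera_params takes no time and is no camera call; for the wrist camera it gives the pose at the moment of the call.
- env.sign_off(): hands the job in; it is judged then, once.
Trained networks look in the newest picture that a camera, given by its name, has taken for a name from the list of things; names that differ only in an ending like _2 or _b are one class to them, and where a whole thing is asked for, a point or a joint stands for the part that bears it (a point fixed in the world has none). Each returns a list of dicts, best first, with "confidence" (0 to 1); they miss things now and then, are a little off and sometimes report something else, mostly with a low value. They report only what shows in the picture. A call takes as long as a camera call.
- env.trace(label, camera): "region" (400x640 bool, what is visible of it) and "pixel" ([row, column] in pixels, amid what is visible of it).
The state is a dict: "time": time; "q": joint angles; "joint_vel": joint speeds; "tau": joint torques, N m; "eef_pos": TCP position; "tool_rot": TCP orientation; "force": force on the tool from outside, world axes, zero at the start; "ft_torque": the same for the moment, N m; "width": finger opening in mm; "gripper_force": force on a finger pad.
Only numpy, scipy, OpenCV 4.12 (cv2) and the standard library are available. Lean on these libraries where they do the work, as an engineer would, in place of code of your own. Each camera call takes 0.05 s, during which the arm holds its last target. There are 200 camera calls.

### The job

A new index sheet and its clear cover are already lying in the big snap frame on the archive table, but all four hinged sides of the rim are still standing open. Go round the frame and press each side down with the fingertips until it clicks flat, so that the whole rim is shut. Leave the frame lying about where it is, do not pick anything up, and leave the other things on the table alone.

Things in the scene. Friction and masses are not known exactly. Their poses are not given: they have to be found in the camera images.
- frame: The big snap frame, loose, flat on the table, 0.6 to 0.9 kg. White sheet under a clear cover (top 6.5 mm up), dark blue hinged sides, fixed black corner pieces 32 mm square. Outer size 192 mm along own x, 254 mm along own y, 12 mm high when shut. Origin: centre of underside. Own x points roughly away from the robot, own y to its left, z up. The four sides lie between the corners.
- side_near (a joint): How far (rad) the side nearest the robot (frame's -x, 188 mm long along frame y) is pressed shut: 0 = open, inner lip 25 mm above the table; 0.50 = shut flat, top 12 mm above the table; shut means above 0.46. Hinge 4 mm in from the frame's outer edge, 9 mm above the table. Over-centre spring: springs back open if let go below 0.28, snaps and stays shut above.
- side_far (a joint): The same for the side farthest from the robot (frame's +x), 188 mm long along frame y; same values, hinge and spring.
- side_left (a joint): The same for the side at the frame's +y edge, 126 mm long along frame x; same values, hinge and spring.
- side_right (a joint): The same for the side at the frame's -y edge, 126 mm long along frame x; same values, hinge and spring.
- side_near_lip (a point): Middle of the near side's upper inner edge (lip), moves with the side. When shut it lies at x = -64, y = 0, z = 12 mm in the frame's axes, 32 mm in from the outer edge. Pressing straight down on or just outside the lip takes about 10 N to snap it, nearly twice that half-way to the hinge.
- side_far_lip (a point): The same point of the far side; when shut at x = +64 mm, y = 0, z = 12 mm in the frame's own axes.
- side_left_lip (a point): The same point of the left side; when shut at x = 0, y = +95 mm, z = 12 mm in the frame's own axes.
- side_right_lip (a point): The same point of the right side; when shut at x = 0, y = -95 mm, z = 12 mm in the frame's own axes.
- small_frame: Bystander: a smaller finished snap frame, already shut, plain aluminium sides, red heading band, 134 x 177 x 12 mm; origin centre of underside. Leave it alone.
- stamp: Bystander beside the frame: hand stamp, black foot 62 x 26 mm, wooden knob, 58 mm high; origin centre of underside.
- tape_roll: Bystander beside the frame: amber tape roll lying flat, 68 mm across, 24 mm high; origin centre of underside.
- screwdriver: Bystander beyond the frame's far side: flat-sided red screwdriver 170 mm long, 22 mm high, lying along the frame's y; origin at its middle, underside.
- stapler: Bystander: blue and black stapler 140 x 36 mm, about 55 mm high; origin centre of underside.
- pencil_cup: Bystander: empty white cup, 76 mm across, 100 mm high; origin centre of underside.

How it is judged:
By the outcome, as a careful person would: the job done as asked, in the order asked, and still so for the second after the job is handed in, with the robot touching nothing.
It also fails if it takes over 40 s, if anything falls off the work surface, if the arm or the gripper's body presses on something with over 40 N, if the wrist force passes 120 N, or if a joint passes its speed limit or range.

## Working session

There is one attempt and no reset: what is moved stays moved. The work goes in short steps, Python scripts to look and compute and a tool call to move; the robot and the scene stay as the last step left them, time stands still between calls to the robot, and variables do not carry over. Pictures are saved under pics/ and viewed, at most 10 in all, crops included, and the job is handed in when it is done.

Besides the shell and the picture viewer there is one more tool, called after "Emit:" by a JSON object that holds its "method" and its "body", one argument or row to a line. play_rows: Moves the arm, as the interface text tells. Scaled input: -1 to 1 covers 150 mm each way for a shift and 1.5 rad each way for a turn. Its arguments: {"type":"object","properties":{"steps":{"type":"array"},"squeeze":{"type":"number"}},"required":["steps"]}

```bash
mkdir -p pics; ls; cat > h.py <<'E'
import numpy as np, cv2
from workcell import env
def pts(cam, dep, rc, P=None):
    P=P or env.camera_params(cam)
    rc=np.atleast_2d(rc).astype(float)
    K=np.array([[P['fx'],0,P['cx']],[0,P['fy'],P['cy']],[0,0,1.]])
    s=cv2.undistortPoints(rc[:,None,::-1].copy(),K,np.array([P['k1'],0,0,0.]))[:,0]
    d=dep[rc[:,0].astype(int),rc[:,1].astype(int)] if not np.isscalar(dep) else dep
    c=np.c_[s[:,0]*d,-s[:,1]*d,-d*np.ones(len(s))]
    return c@np.array(P['rotation']).reshape(3,3).T+np.array(P['origin'])
E
python3 - <<'E'
from h import *
s=env.observe();print(s)
ims=[]
for c in ('top','side'):
    P=env.camera_params(c);print(c,P)
    im,d=env.get_image(c); np.savez(f'{c}0.npz',im=im,d=d)
    cv2.imwrite(f'pics/{c}0.png',im[:,:,::-1])
    for n in ['frame','side_near','side_far','side_left','side_right','side_near_lip','side_far_lip','side_left_lip','side_right_lip','small_frame','stamp','tape_roll','screwdriver','stapler','pencil_cup']:
        if c=='side' and not n in('frame','side_near_lip','side_far_lip','side_left_lip','side_right_lip'): continue
        for r in env.trace(n,c)[:2]:
            px=r['pixel']; print(n,round(r['confidence'],2),np.round(px),r['region'].sum(),pts(c,d,px).round(0))
E
```

```text
pics
{'time': 0.0, 'q': array([-1.33505238,  0.47780044,  0.02233351,  1.55646183, -0.01147463,
        1.10931279, -0.08311294]), 'joint_vel': array([-5.64055059e-04,  9.49002690e-05,  8.01992838e-04, -9.70168615e-04,
       -6.56387805e-04,  2.14451432e-03,  9.07042321e-05]), 'tau': array([-1.41181031e-04, -5.96461022e+01,  1.60813104e+00, -2.81190133e+01,
        1.25469381e-02,  9.60534060e-03, -2.61559939e-05]), 'eef_pos': array([227.36352219, 634.91585634, 230.32100526]), 'tool_rot': array([ 1.71063718e-01,  9.85259532e-01, -9.23644374e-04, -8.01687964e-05]), 'force': array([-0.3875882 , -0.12866599, -0.7583232 ]), 'ft_torque': array([-0.04714351, -0.05904908, -0.01730201]), 'gripper_force': 0.0, 'width': 85.2440575923328}
top {'fx': 424.5187587739647, 'fy': 424.5187587739647, 'cx': 315.1698772333494, 'cy': 192.20572807580015, 'k1': 0.00968534990061436, 'origin': array([ 342.06659656,  -16.53358719, 1276.9399131 ]), 'rotation': array([-0.07250532,  0.07037943,  0.71345538, -0.69337662])}Traceback (most recent call last):
  File "<stdin>", line 11, in <module>
  File "h.py", line 10, in pts
    return c@np.array(P['rotation']).reshape(3,3).T+np.array(P['origin'])
             ~~~~~~~~~~~~~~~~~~~~~~~~~~~~~~~^^^^^
ValueError: cannot reshape array of size 4 into shape (3,3)
```

```bash
sed -i "s/np.array(P\['rotation'\]).reshape(3,3).T/Rotation.from_quat(P['rotation']).as_matrix().T/; 1a from scipy.spatial.transform import Rotation" h.py
python3 - <<'E'
from h import *
for c in ('top','side'):
    im,d=env.get_image(c); np.savez(f'{c}0.npz',im=im,d=d)
    cv2.imwrite(f'pics/{c}0.png',im[:,:,::-1])
    for n in ['frame','side_near','side_far','side_left','side_right','side_near_lip','side_far_lip','side_left_lip','side_right_lip','small_frame','stamp','tape_roll','screwdriver','stapler','pencil_cup']:
        if c=='side' and not n in('frame','side_near_lip','side_far_lip','side_left_lip','side_right_lip'): continue
        for r in env.trace(n,c)[:2]:
            px=r['pixel']; print(n,round(r['confidence'],2),np.round(px),r['region'].sum(),pts(c,d,px).round(0))
            if n=='frame': np.save(f'frame_{c}.npy',r['region']) if r['confidence']>.5 else 0
print(env.camera_params('wrist')['origin'],env.observe()['time'])
E
```

```text
frame 0.62 [199. 315.] 5017 [[581. -16.   5.]]
side_near 0.64 [223. 324.] 607 [[507. -41.  18.]]
side_near 0.59 [172. 376.] 252 [[ 665. -208.   -2.]]
side_far 0.85 [172. 311.] 511 [[664.  -5.  14.]]
side_left 0.81 [205. 281.] 315 [[564.  87.  20.]]
side_right 0.71 [193. 355.] 339 [[ 594. -136.   21.]]
side_right 0.48 [209. 280.] 370 [[554.  91.  10.]]
side_near_lip 0.57 [226. 322.] 680 [[497. -35.  16.]]
side_far_lip 0.72 [174. 311.] 492 [[658.  -6.  12.]]
side_far_lip 0.57 [171. 381.] 206 [[ 667. -222.   -2.]]
side_left_lip 0.8 [208. 281.] 385 [[554.  87.  16.]]
side_left_lip 0.67 [171. 311.] 554 [[671.  -4.   8.]]
side_right_lip 0.7 [193. 354.] 334 [[ 593. -134.   20.]]
small_frame 0.87 [212. 492.] 2560 [[ 528. -550.    3.]]
stamp 0.68 [209. 495.] 2575 [[ 536. -558.    3.]]
stamp 0.54 [198. 246.] 195 [[581. 185.  58.]]
tape_roll 0.5 [173. 386.] 266 [[ 658. -236.    0.]]
screwdriver 0.51 [145. 311.] 223 [[748.  -9.  24.]]
stapler 0.66 [265. 160.] 778 [[394. 435.  42.]]
pencil_cup 0.86 [209. 142.] 765 [[569. 514.  -0.]]
frame 0.96 [218. 318.] 3130 [[574.  -8.   4.]]
frame 0.47 [258. 284.] 185 [[589. 196.  18.]]
side_near_lip 0.71 [200. 275.] 103 [[740.  -5.  18.]]
side_near_lip 0.69 [218. 340.] 407 [[501. -30.  16.]]
side_far_lip 0.71 [211. 292.] 272 [[662.  11.  15.]]
side_far_lip 0.57 [171. 325.] 247 [[ 660. -239.   -7.]]
side_left_lip 0.94 [237. 309.] 375 [[555.  93.  21.]]
side_right_lip 0.62 [190. 324.] 118 [[ 602. -118.   22.]]
[149.48005654 663.06475399 373.8876395 ] 1.2
```

View pics/top0.png

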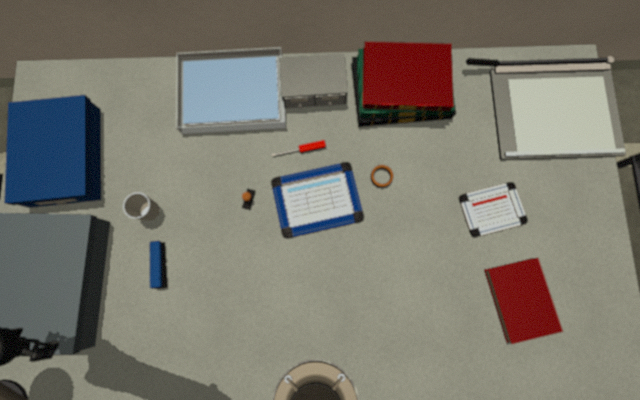

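View pics/side0.png

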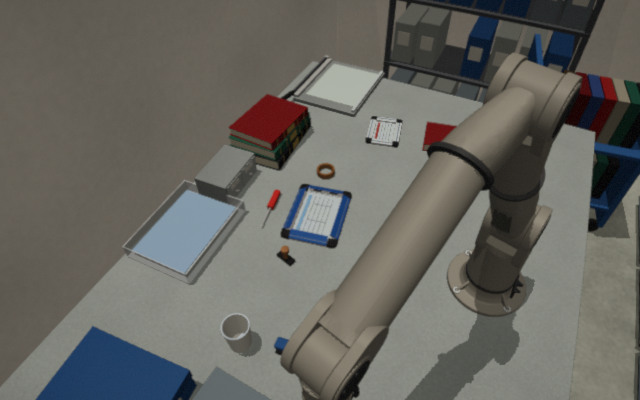

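The top picture shows the frame with its corners near (273,180), (349,163), (362,222) and (287,237). The stamp is at (248,198), the tape at (382,176) and the screwdriver at (311,146). The side picture agrees, with the frame at (318,216). Next I fit a coarse pose and move the wrist camera over the frame.

```bash
cat >> h.py <<'E'
def fit(cam,im,d,reg,P=None,z=14):
    "dark/blue rim pixels in a dilated region -> rectangle at about height z"
    P=P or env.camera_params(cam)
    m=np.zeros(reg.shape,np.uint8)
    m=cv2.dilate(reg.astype(np.uint8),np.ones((7,7)))
    i=im.astype(int); m&=((i[:,:,0]<75)).astype(np.uint8)
    m=cv2.morphologyEx(m,cv2.MORPH_OPEN,np.ones((3,3)))
    n,l,st,_=cv2.connectedComponentsWithStats(m); k=1+np.argmax(st[1:,4]); rc=np.argwhere(l==k)
    w=pts(cam,d,rc,P); 
    (c,s,a)=cv2.minAreaRect(w[:,:2].astype(np.float32))
    return w,c,s,a
def tool(p):
    "shift in tool axes from present TCP to world point p, units of 150 mm"
    s=env.observe(); v=np.array(p)-s['eef_pos']
    return Rotation.from_quat(s['tool_rot']).inv().apply(v)/150
E
python3 - <<'E'
from h import *
for c in('top','side'):
    z=np.load(f'{c}0.npz'); w,ce,s,a=fit(c,z['im'],z['d'],np.load(f'frame_{c}.npy'))
    print(c,len(w),ce,s,a,np.percentile(w[:,2],[2,50,98]))
P=env.camera_params('wrist');print(P)
s=env.observe();R=Rotation.from_quat(s['tool_rot']).as_matrix();print(R.round(3))
print('cam offset in tool',R.T@(P['origin']-s['eef_pos']), 'cam view dir', R.T@Rotation.from_quat(P['rotation']).apply([0,0,-1]))
E
```

```text
top 1957 (512.3079833984375, -34.04637145996094) (327.14874267578125, 249.02728271484375) 11.226469039916992 [ 7.55898332 16.44535877 26.42194717]
side 1242 (429.58099365234375, 370.39141845703125) (223.84498596191406, 1116.343017578125) 21.248884201049805 [ 4.53398381 16.4462191  27.44934492]
{'fx': 335.4613915558649, 'fy': 335.4613915558649, 'cx': 316.1284301168117, 'cy': 200.30220831191835, 'k1': 0.020816806364194373, 'origin': array([149.48005654, 663.06475399, 373.8876395 ]), 'rotation': array([-0.13180224, -0.09269164,  0.5677225 ,  0.80729647])}
[[-0.941  0.337  0.   ]
 [ 0.337  0.941  0.   ]
 [-0.     0.    -1.   ]]
cam offset in tool [  82.77078201   -0.38348003 -142.58610687] cam view dir [-3.18037725e-01 -4.04462316e-04  9.48077972e-01]
```

Emit:
{"method": "play_rows", "body": {
  "steps": [
    {"translation": [-0.22,-0.22,0],"rotation": [0,0,0],"gripper": 0},
    {"translation": [-0.22,-0.22,0],"rotation": [0,0,0],"gripper": 0},
    {"translation": [-0.22,-0.22,0],"rotation": [0,0,0],"gripper": 0},
    {"translation": [-0.22,-0.22,0],"rotation": [0,0,0],"gripper": 0},
    {"translation": [-0.22,-0.22,0],"rotation": [0,0,0],"gripper": 0},
    {"translation": [-0.22,-0.22,0],"rotation": [0,0,0],"gripper": 0},
    {"translation": [-0.22,-0.22,0],"rotation": [0,0,0],"gripper": 0},
    {"translation": [-0.22,-0.22,0],"rotation": [0,0,0],"gripper": 0},
    {"translation": [-0.22,-0.22,0],"rotation": [0,0,0],"gripper": 0},
    {"translation": [-0.22,-0.22,0],"rotation": [0,0,0],"gripper": 0},
    {"translation": [-0.22,-0.22,0],"rotation": [0,0,0],"gripper": 0},
    {"translation": [-0.22,-0.22,0],"rotation": [0,0,0],"gripper": 0}
  ]
}}

```text
time: 2.4
eef_pos: [467.5, 127.5, 231.7]
tool_rot: [0.171, 0.985, 0.0, 0.0]
force: [1.0, 0.8, 0.3]
width: 0.3
gripper_force: 0.0
```

Emit:
{"method": "play_rows", "body": {
  "steps": [
    {"translation": [-0.19,-0.17,0],"rotation": [0,0,0],"gripper": 0},
    {"translation": [-0.19,-0.17,0],"rotation": [0,0,0],"gripper": 0},
    {"translation": [-0.19,-0.17,0],"rotation": [0,0,0],"gripper": 0},
    {"translation": [-0.19,-0.17,0],"rotation": [0,0,0],"gripper": 0},
    {"translation": [0,0,0],"rotation": [0,0,0],"gripper": 0},
    {"translation": [0,0,0],"rotation": [0,0,0],"gripper": 0}
  ]
}}

```text
time: 3.0
eef_pos: [539.9, -6.0, 231.2]
tool_rot: [0.172, 0.985, -0.0, -0.0]
force: [-0.2, 0.5, 0.0]
width: -0.3
gripper_force: 0.0
```

```bash
python3 - <<'E'
from h import *
s=env.observe();print(s['eef_pos'],s['joint_vel'].round(3))
P=env.camera_params('wrist')
im,d=env.get_image('wrist'); np.savez('w1.npz',im=im,d=d,**{'P_'+k:v for k,v in P.items()})
v=im[:,:,::-1].copy()
for n in ['frame','side_near_lip','side_far_lip','side_left_lip','side_right_lip']:
    for r in env.trace(n,'wrist')[:2]:
        px=r['pixel']; print(n,round(r['confidence'],2),np.round(px),r['region'].sum(),pts('wrist',d,px,P).round(0))
        cv2.circle(v,(int(px[1]),int(px[0])),3,(0,255,0) if r['confidence']>.6 else (0,0,255),1)
        if n=='frame' and r['confidence']>.5: np.save('frame_w1.npy',r['region'])
cv2.imwrite('pics/w1.png',v)
E
```

```text
[539.89835948  -6.04669074 231.24757204] [-0.028 -0.009 -0.032  0.014 -0.002  0.    -0.005]
frame 0.67 [189. 324.] 33062 [[568.  -7.   5.]]
side_near_lip 0.92 [140. 281.] 4957 [[499. -31.  17.]]
side_near_lip 0.39 [250. 235.] 1895 [[ 599. -128.   21.]]
side_far_lip 0.92 [241. 380.] 1558 [[644.  34.  24.]]
side_far_lip 0.54 [309. 177.] 1919 [[ 659. -243.    0.]]
side_left_lip 0.69 [152. 404.] 2895 [[554.  87.  20.]]
side_right_lip 0.76 [251. 234.] 1884 [[ 600. -131.   18.]]
side_right_lip 0.47 [242. 384.] 1377 [[647.  38.  22.]]
```

View pics/w1.png

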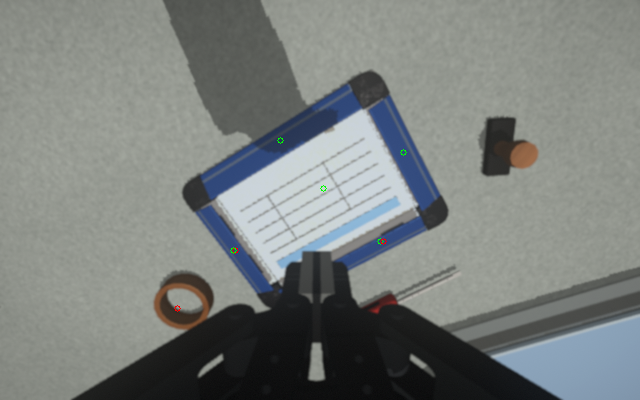

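The wrist picture shows the rim with three visible outer corners: about (375,72) near-left, (184,192) near-right and (447,212) far-left. The far-right one is behind the fingers. All four sides are open, and the best lip detections lie on the right sides. I now fit the pose from the wrist and top views.

```bash
python3 - <<'E'
from h import *
def fr(c,yaw):
    R=np.array([[np.cos(yaw),-np.sin(yaw)],[np.sin(yaw),np.cos(yaw)]])
    return R
for c,f,reg in(('wrist','w1.npz','frame_w1.npy'),('top','top0.npz','frame_top.npy')):
    z=np.load(f); P={k[2:]:z[k] for k in z.files if k.startswith('P_')} or None
    r=np.load(reg)
    rc=np.argwhere(cv2.dilate(r.astype(np.uint8),np.ones((9,9)))>0)
    d=z['d']; rc=rc[d[rc[:,0],rc[:,1]]>0]
    w=pts(c,d,rc,P); col=z['im'][rc[:,0],rc[:,1]].astype(int)
    k=(w[:,2]>6)&(w[:,2]<32)&(col[:,0]<75)&(np.hypot(w[:,0]-578,w[:,1]+20)<180); 
    w=w[k]; rc=rc[k]
    # drop stragglers: keep largest component in picture
    m=np.zeros(d.shape,np.uint8); m[rc[:,0],rc[:,1]]=1
    m=cv2.morphologyEx(m,cv2.MORPH_OPEN,np.ones((2,2)))
    w=w[m[rc[:,0],rc[:,1]]>0]
    (ce,s,a)=cv2.minAreaRect(w[:,:2].astype(np.float32)); print(c,len(w),np.round(ce,1),np.round(s,1),round(a,2))
    yaw=np.radians(a if s[0]<s[1] else a-90); L=(w[:,:2]-ce)@fr(c,yaw)
    for nm,ax,sg in(('near',0,-1),('far',0,1),('left',1,1),('right',1,-1)):
        h=(96,127)[ax]; q=(np.abs(L[:,1-ax])<((90,60)[ax]))&(sg*L[:,ax]>h-45)
        if q.sum()<20: print(nm,'few');continue
        u=sg*L[q,ax]; zz=w[q,2]
        print(nm,q.sum(),'outer %.1f'%np.percentile(u,98),'inner %.1f'%np.percentile(u,2),'z by u',[(b,round(float(np.median(zz[(u>h-b-2)&(u<=h-b+2)])),1)) for b in(4,12,20,28) if ((u>h-b-2)&(u<=h-b+2)).any()])
    np.save(f'L_{c}.npy',np.c_[L,w[:,2]])
E
```

```text
wrist 11335 [579.6 -21.2] [189.3 252.1] 10.97
near 3851 outer 92.8 inner 68.7 z by u [(4, 12.2), (12, 16.5), (20, 20.8), (28, 24.5)]
far 1044 outer 92.5 inner 68.8 z by u [(4, 12.5), (12, 17.1), (20, 21.5), (28, 24.9)]
left 2232 outer 124.6 inner 99.7 z by u [(4, 12.5), (12, 16.8), (20, 21.2), (28, 24.7)]
right 1506 outer 122.7 inner 98.2 z by u [(4, 13.0), (12, 16.9), (20, 21.1), (28, 24.6)]
top 1671 [578.2 -22.3] [185.2 246.5] 11.25
near 464 outer 91.8 inner 70.9 z by u [(4, 11.5), (12, 15.1), (20, 19.7)]
far 317 outer 91.4 inner 72.1 z by u [(4, 12.3), (12, 17.6), (20, 21.9)]
left 273 outer 122.8 inner 102.3 z by u [(4, 12.8), (12, 16.8), (20, 20.8)]
right 249 outer 122.1 inner 102.1 z by u [(4, 12.4), (12, 16.4), (20, 20.5)]
```

Emit:
{"method": "play_rows", "body": {
  "steps": [
    {"translation": [0.03,-0.06,0.285],"rotation": [0,0,0],"gripper": 0},
    {"translation": [0.03,-0.06,0.285],"rotation": [0,0,0],"gripper": 0},
    {"translation": [0.03,-0.06,0.285],"rotation": [0,0,0],"gripper": 0},
    {"translation": [0.03,-0.065,0.285],"rotation": [0,0,0],"gripper": 0},
    {"translation": [0,0,0.2],"rotation": [0,0,0],"gripper": 0},
    {"translation": [0,0,0.04],"rotation": [0,0,0],"gripper": 0},
    {"translation": [0,0,0.04],"rotation": [0,0,0],"gripper": 0},
    {"translation": [0,0,0.04],"rotation": [0,0,0],"gripper": 0},
    {"translation": [0,0,0],"rotation": [0,0,0],"gripper": 0},
    {"translation": [0,0,0],"rotation": [0,0,0],"gripper": 0}
  ]
}}

```text
time: 4.3
eef_pos: [511.3, -33.5, 13.1]
tool_rot: [0.171, 0.985, 0.0, 0.001]
force: [-0.9, -0.1, 0.2]
width: -0.0
gripper_force: 0.0
```

Emit:
{"method": "play_rows", "body": {
  "steps": [
    {"translation": [0,0,0.015],"rotation": [0,0,0],"gripper": 0},
    {"translation": [0,0,0],"rotation": [0,0,0],"gripper": 0}
  ]
}}

```text
time: 4.5
eef_pos: [511.5, -33.6, 11.9]
tool_rot: [0.171, 0.985, 0.001, 0.001]
force: [-3.7, 1.3, 18.1]
width: -0.2
gripper_force: 8.5
```

Emit:
{"method": "play_rows", "body": {
  "steps": [
    {"translation": [0,0,-0.13],"rotation": [0,0,0],"gripper": 0},
    {"translation": [0,0,-0.2],"rotation": [0,0,0],"gripper": 0},
    {"translation": [-0.02,0.265,0],"rotation": [0,0,0],"gripper": 0},
    {"translation": [-0.02,0.265,0],"rotation": [0,0,0],"gripper": 0},
    {"translation": [-0.015,0.265,0],"rotation": [0,0,0],"gripper": 0},
    {"translation": [0,0,0.19],"rotation": [0,0,0],"gripper": 0},
    {"translation": [0,0,0.04],"rotation": [0,0,0],"gripper": 0},
    {"translation": [0,0,0.04],"rotation": [0,0,0],"gripper": 0},
    {"translation": [0,0,0.04],"rotation": [0,0,0],"gripper": 0},
    {"translation": [0,0,0.015],"rotation": [0,0,0],"gripper": 0},
    {"translation": [0,0,0],"rotation": [0,0,0],"gripper": 0},
    {"translation": [0,0,0],"rotation": [0,0,0],"gripper": 0}
  ]
}}

```text
time: 5.7
eef_pos: [558.2, 74.1, 11.9]
tool_rot: [0.172, 0.985, -0.0, -0.0]
force: [-3.3, -0.8, 10.0]
width: -0.3
gripper_force: 4.9
```

Emit:
{"method": "play_rows", "body": {
  "steps": [
    {"translation": [0,0,-0.13],"rotation": [0,0,0],"gripper": 0},
    {"translation": [0,0,-0.2],"rotation": [0,0,0],"gripper": 0},
    {"translation": [-0.25,-0.105,0],"rotation": [0,0,0],"gripper": 0},
    {"translation": [-0.25,-0.105,0],"rotation": [0,0,0],"gripper": 0},
    {"translation": [-0.245,-0.105,0],"rotation": [0,0,0],"gripper": 0},
    {"translation": [0,0,0.195],"rotation": [0,0,0],"gripper": 0},
    {"translation": [0,0,0.04],"rotation": [0,0,0],"gripper": 0},
    {"translation": [0,0,0.04],"rotation": [0,0,0],"gripper": 0},
    {"translation": [0,0,0.04],"rotation": [0,0,0],"gripper": 0},
    {"translation": [0,0,0.015],"rotation": [0,0,0],"gripper": 0},
    {"translation": [0,0,0],"rotation": [0,0,0],"gripper": 0},
    {"translation": [0,0,0],"rotation": [0,0,0],"gripper": 0}
  ]
}}

```text
time: 6.9
eef_pos: [646.9, -6.0, 12.1]
tool_rot: [0.171, 0.985, 0.0, -0.001]
force: [-4.0, -1.0, 9.6]
width: -0.0
gripper_force: 4.7
```

Emit:
{"method": "play_rows", "body": {
  "steps": [
    {"translation": [0,0,-0.13],"rotation": [0,0,0],"gripper": 0},
    {"translation": [0,0,-0.2],"rotation": [0,0,0],"gripper": 0},
    {"translation": [0.015,-0.275,0],"rotation": [0,0,0],"gripper": 0},
    {"translation": [0.015,-0.275,0],"rotation": [0,0,0],"gripper": 0},
    {"translation": [0.015,-0.275,0],"rotation": [0,0,0],"gripper": 0},
    {"translation": [0,0,0.195],"rotation": [0,0,0],"gripper": 0},
    {"translation": [0,0,0.04],"rotation": [0,0,0],"gripper": 0},
    {"translation": [0,0,0.04],"rotation": [0,0,0],"gripper": 0},
    {"translation": [0,0,0.04],"rotation": [0,0,0],"gripper": 0},
    {"translation": [0,0,0.015],"rotation": [0,0,0],"gripper": 0},
    {"translation": [0,0,0],"rotation": [0,0,0],"gripper": 0},
    {"translation": [0,0,0],"rotation": [0,0,0],"gripper": 0}
  ]
}}

```text
time: 8.1
eef_pos: [600.4, -118.7, 12.0]
tool_rot: [0.17, 0.985, 0.001, 0.0]
force: [-3.0, 2.1, 9.8]
width: 0.2
gripper_force: 5.0
```

Emit:
{"method": "play_rows", "body": {
  "steps": [
    {"translation": [0,0,-0.15],"rotation": [0,0,0],"gripper": 0},
    {"translation": [0,0,-0.3],"rotation": [0,0,0],"gripper": 0},
    {"translation": [0.2,0.2,-0.2],"rotation": [0,0,0],"gripper": 0},
    {"translation": [0.2,0.2,-0.2],"rotation": [0,0,0],"gripper": 0},
    {"translation": [0.2,0.2,-0.2],"rotation": [0,0,0],"gripper": 0},
    {"translation": [0.2,0.2,-0.2],"rotation": [0,0,0],"gripper": 0},
    {"translation": [0,0,-0.2],"rotation": [0,0,0],"gripper": 0},
    {"translation": [0,0,0],"rotation": [0,0,0],"gripper": 0},
    {"translation": [0,0,0],"rotation": [0,0,0],"gripper": 0}
  ]
}}

```text
time: 9.0
eef_pos: [530.4, 27.9, 224.5]
tool_rot: [0.17, 0.985, 0.001, 0.001]
force: [0.2, -0.5, -0.6]
width: 0.1
gripper_force: 0.0
```

```bash
python3 - <<'E'
from h import *
s=env.observe();print(s['eef_pos'],s['time'])
R=np.array([[np.cos(.1915),-np.sin(.1915)],[np.sin(.1915),np.cos(.1915)]])
for c in('wrist','side','top'):
    P=env.camera_params(c); im,d=env.get_image(c); cv2.imwrite(f'pics/{c}2.png',im[:,:,::-1])
    rc=np.argwhere(d>0); w=pts(c,d,rc,P); L=(w[:,:2]-[579,-21.5])@R; 
    f=(np.abs(L)<[115,146]).all(1)&(w[:,2]>7)&(w[:,2]<35)&(im[rc[:,0],rc[:,1],0]<75)
    if f.sum()>100: print(c,cv2.minAreaRect(w[f,:2].astype(np.float32)))
    for nm,ax,sg in(('near',0,-1),('far',0,1),('left',1,1),('right',1,-1)):
        h=(96,127)[ax]; u=sg*L[:,ax]; 
        q=(np.abs(L[:,1-ax])<((85,55)[ax]))&(w[:,2]<60)
        print(nm,[(b,int((q&(abs(u-h+b)<2)).sum()),np.percentile(w[q&(abs(u-h+b)<2),2],[10,50,90]).round(1)) for b in(8,18,27) if (q&(abs(u-h+b)<2)).any()])
E
```

```text
[530.36054033  27.9042544  224.53273254] 9.0
wrist ((579.000244140625, -21.282699584960938), (189.62413024902344, 251.96176147460938), 10.864459991455078)
near [(8, 592, array([11. , 12. , 13.1])), (18, 582, array([11., 12., 13.])), (27, 565, array([11. , 12. , 13.1]))]
far [(8, 140, array([11.3, 12. , 12.9])), (18, 204, array([11.1, 11.9, 12.8])), (27, 270, array([10.8, 11.9, 12.8]))]
left [(8, 369, array([11.2, 12.2, 13.2])), (18, 360, array([10.9, 12. , 13.1])), (27, 355, array([11. , 11.9, 12.9]))]
right [(8, 257, array([11. , 11.9, 12.8])), (18, 275, array([10.9, 11.9, 12.7])), (27, 278, array([10.9, 11.9, 12.7]))]
side ((582.0468139648438, -19.396621704101562), (189.80784606933594, 257.2914733886719), 11.321800231933594)
near [(8, 53, array([ 6.9, 11. , 14.5])), (18, 44, array([ 9.6, 12.4, 16.3])), (27, 47, array([ 8.8, 12. , 15.1]))]
far [(8, 39, array([ 9. , 12.3, 15.1])), (18, 44, array([ 8.7, 12. , 15.3])), (27, 67, array([ 1.7,  7.2, 13.9]))]
left [(8, 31, array([10.2, 12.3, 15.3])), (18, 34, array([ 8.9, 12. , 14.9])), (27, 28, array([10.7, 12.6, 14.4]))]
right [(8, 19, array([ 9.6, 11.7, 15. ])), (18, 27, array([ 9.9, 12.3, 15.8])), (27, 29, array([ 3.6, 10.6, 15.5]))]
top ((591.0565795898438, -77.42583465576172), (190.1016845703125, 135.42247009277344), 10.253032684326172)
near [(8, 41, array([ 7.9, 10.7, 14.1])), (18, 41, array([ 8.1, 11.5, 13.9])), (27, 41, array([ 8.6, 10.7, 14.4]))]
far [(8, 24, array([ 9.3, 11.9, 15.7])), (18, 29, array([ 7.6, 11.5, 14.9])), (27, 28, array([ 8.3, 11.3, 12.8]))]
left []
right [(8, 45, array([ 8.2, 12.3, 15.9])), (18, 45, array([ 8.1, 11.9, 15.2])), (27, 42, array([ 8.8, 11.2, 15.2]))]
```

View pics/wrist2.png

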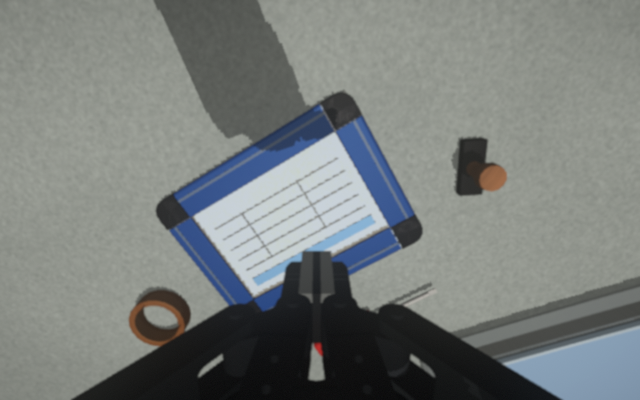

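The wrist picture shows the rim flat all round, with corners near (340,98), (160,212) and (420,232). Every side measures 12 mm high, the frame has not moved, and the stamp and tape are untouched.

```bash
python3 -c "
from workcell import env; print(env.sign_off())"
```

```text
the job is handed in; nothing more can be done
None
```

All four sides of the snap frame are pressed shut and measure flat at 12 mm, the frame is still where it was, nothing else was touched, and the job is handed in.

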